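# Start a drying run at the control box

### The job

Start a drying run at the grey control box, working with the fingertips only: first switch the power on by pressing down the raised end of the grey rocker until it has tipped fully over, then press the blue interlock key fully down so that it stays down, then press the green run key fully down and keep it held there; the program finishes while still holding the green key down. Do them in that order, do not press the red abort key, and leave everything else on the bench standing where it is: nothing is to be picked up.

Things in the scene. Friction and masses are not known exactly. Their poses are not given: they have to be found in the camera images.
- control_box: Fixed grey box, 200 (x) x 190 (y) x 45 mm high, origin under its centre on the bench; z up, x points to its back. Its flat top, 45 mm above the bench, carries four units in a 2 x 2 grid at x = +-40, y = +-40 mm: the rocker and the blue, green and red keys, which may be in any of the four places. Turned by up to 0.5 rad. (Right of it, past y = -0.46, stands an analyser with its lid open.)
- rocker (a joint): Power rocker: grey, 50 mm long (box x), 26 wide, in a black frame 5 mm high, pivot at mid-length. Angle in rad: 0 to 0.08 at the start (off: the half toward the box's front is level, the half toward its back, with a white dot, slopes up), 0.4 fully over (on: the back half level, its top 59 mm above the bench). Turns against friction, about 2 N at the raised end; stays where it is left.
- rocker_raised (a point): Point on the top face of the rocker's raised half, by the white dot, 18 mm from the pivot toward the box's back, moving with the rocker: about 66 mm above the bench when off, 59 mm when on.
- blue_key (a joint): Travel of the blue interlock key, m: near 0 up, 0.007 fully down. It slides straight down against friction of about 3 N and stays where it is left (no spring).
- blue_top (a point): Centre of the top face of the blue key, moving with it. Round key on its own black collar, 80 mm centre to centre from its neighbours. The cap is 33 mm across, its top 63 mm above the bench when up, 56 mm when fully down; the collar is 46 mm across and only 5 mm high, so a wide fingertip does not touch it.
- green_key (a joint): Travel of the green run key, m: 0 up, 0.007 fully down. It is sprung: it starts to move at about 1.4 N, needs about 4.5 N to be fully down, and comes up again when let go.
- green_top (a point): Centre of the top face of the green key, moving with it; cap, collar and heights as for the blue key.
- green_unit: The green key with its collar; origin on the box's top (45 mm above the bench) in the middle of the collar.
- red_key (a joint): Travel of the red abort key, m: 0 up, 0.007 fully down; sprung like the green key. Not to be pressed.
- red_top (a point): Centre of the top face of the red abort key; cap, collar and heights as for the blue key.
- weight_100: Loose metal test weight, 22 mm across, 44 mm high, standing just left of the box; origin under its centre.
- vial_3: Loose small vial with a blue cap, 22 mm across, 50 mm high, standing just right of the box; origin under its centre.
- crucible_1: Loose pale grey crucible, 45 mm across, 32 mm high; origin under its centre.
- timer_1: Loose white bench timer, 66 x 66 x 20 mm, lying; origin under its centre.
- sample_cup_2: Loose sample cup with a yellow lid, 61 mm across, 59 mm high; origin under its centre.
- sample_cup_3: Loose sample cup with a green lid, 61 mm across, 59 mm high; origin under its centre.
- beaker_3: Loose clear beaker, 72 x 78 x 92 mm high; origin under its centre.
There are look-alikes about, which are no part of the job. What is meant by the beaker_3 is not orange or purple, and is the larger of those in its own colour.

How it is judged:
On the way, in this order (a step that is already met when the one before it is completed fails the run):
1. the power rocker is tipped over to on (value of joint rocker above 0.33 rad), for 0.1 s.
2. the blue interlock key is pressed fully down (value of joint blue_key above 0.0055 m), for 0.1 s.
3. the green run key is held fully down (value of joint green_key above 0.0055 m and contact force between the fingers and green_unit above 1 N), for 0.2 s.
At the end, for the whole second after the job is handed in: The rocker is over to on (above 0.33 of 0.4 rad), the blue key is down (above 5.5 of 7 mm), and the fingers hold the green key down (above 5.5 of 7 mm, with more than 1 N); the loose things are at rest (all of step 3 and value of joint rocker above 0.33 rad and value of joint blue_key above 0.0055 m and linear speed of each of weight_100, vial_3, crucible_1, timer_1, sample_cup_2, sample_cup_3, beaker_3 below 0.02 m/s); the arm keeps its last pose, push and grip.
It fails at once if the red abort key is pressed (by more than 2 mm) (value of joint red_key above 0.002 m).
It fails at once if the blue key is pressed before the power is on (value of joint rocker below 0.25 rad and value of joint blue_key above 0.003 m).
It fails at once if the green key is pressed before the power is on and the blue key down (value of joint green_key above 0.002 m and (value of joint rocker below 0.25 rad or value of joint blue_key below 0.0045 m)).
It fails at once if a loose thing on the bench is lifted or shifted by more than 15 mm (distance of any of weight_100, vial_3, crucible_1, timer_1, sample_cup_2, sample_cup_3, beaker_3 from where it was at the start of the episode above 0.015 m).
It also fails if it takes over 58 s, if anything falls off the work surface, if the arm or the gripper's body presses on something with over 40 N, if the wrist force passes 120 N, or if a joint passes its speed limit or range.

### The arm

A 6-joint arm with a two-finger parallel gripper is mounted at the origin on a cart in front of the work surface, level with it; the furniture and walls round the work are solid. World frame = base frame: x ahead of the robot, y to its left, z up, the work surface at z = 0. Lengths are in m, angles in rad, forces in N, time in s.
With the tool pointing down it reaches from about 0.3 to 0.775 m from the base axis. Payload 14.6 kg.
Tool frame: the origin (TCP) lies at the very end of the fingers, on their centre line; the grasp point (between the pads) lies 19 mm behind it; y points along the fingers, z is the direction in which the jaws open and shut, and the axes are right-handed (so a half turn about y gives the same grasp; the last joint's range is limited). The gripper opens to 94 mm and grips with 3 to 60 N. Pads are 16 mm wide; open, the fingers measure 119 mm over their backs; the gripper's body (75 mm by 177 mm) begins 78 mm behind the grasp point.
Start: joints at [-1.399, 0.3, 1.521, -0, 1.321, -0.067], TCP at [0.13, -0.534, 0.205] pointing down, gripper open.
Joint ranges: [-3.03, 3.03], [-0.79, 2.21], [0.23, 2.52], [-1.04, 4.18], [0, 3.07], [-2.55, 2.55]. Speed limits (rad/s): [2.22, 2.22, 2.57, 3.14, 3.14, 3.14].

### API

Orientations are given as [roll, pitch, yaw] about the fixed x, y, z axes, in that order (R = Rz(yaw) Ry(pitch) Rx(roll)).
In Python, from station import get_obs, camera, hand_in, masks_of gives the robot as it stands.
- The arm moves only by the shell command python3 -m jog 'ROWS' [FORCE]. ROWS is text: rows parted by semicolons, each of 7 numbers parted by spaces: the shift along the world's x, y, z in mm, then the turn, a rotation vector about the world's x, y, z in degrees, then the closure, from 0 (fully open) to 1 (shut). A call has 1 to 10 rows; each row is the pose to reach, as a shift and turn from the pose measured when the call began; what a row does not reach only later rows make up. A row lasts 1/12 s, in which the tool goes at most 41.7 mm and 7.16 degrees, less where a joint would pass 70% of its speed; a pose out of reach is approached as far as the arm can. A call with a gripper value outside its range is refused whole. The fingers move at their own pace and stop on an object; FORCE is the grip in N (left out, the last holds). Time passes only in rows, so rows that repeat a pose let the fingers close. It gives the time, the measured TCP pose, the force and the opening at its end, in the units of the state.
- get_obs(): the state, without advancing time (a new reading comes with each control period).
- camera(name): name is "scene" or "top" or "wrist"; returns a dict with "img" (400x640x3 uint8, red, green, blue), "range_z" (400x640 float32, m along the optical axis (not along the pixel's ray), 0 where there is no reading), "fx", "fy", "cx", "cy" (pixels), "rvec" (rotation vector, rad) and "tvec" (3), from world to camera coordinates, as OpenCV has them. Camera axes: x right, y down, z forward; pixel columns grow to the right and rows downward; lengths in m; the calibration is good to about 2 mm. A picture is of the moment at which its call begins.
- hand_in(): hands the job in, once; it reports no verdict.
Trained networks look in the newest picture that a camera, given by its name, has taken for a name from the list of things; names that differ only in an ending like _2 or _b are one class to them, and where a whole thing is asked for, a point or a joint stands for the part that bears it (a point fixed in the world has none). Each returns a list of dicts, best first, with "conf" (0 to 1); they miss things now and then, are a little off and sometimes report something else, mostly with a low value. They report only what shows in the picture. A call takes as long as a camera call. They do not tell look-alikes from the thing itself.
- masks_of(thing, camera): "mask" (400x640 bool, what is visible of it) and "extent" ([left, top, right, bottom] in pixels, round what is visible of it).
The state is a dict: "time_s": time; "qpos": joint angles; "joint_vel": joint speeds; "tau": joint torques, N m; "ee_pos": TCP position; "eef_rot": TCP orientation; "force": force on the tool from outside, world axes, zero at the start; "moment": the same for the moment, N m; "grip_width": finger opening in m.
Only numpy, scipy, OpenCV 4.12 (cv2) and the standard library are available. Lean on these libraries where they do the work, as an engineer would, in place of code of your own. Each camera call takes 0.05 s, during which the arm holds its last target.

## Working session

There is one attempt and no reset: what is moved stays moved. The work goes in short steps, Python scripts to look and compute and a shell command to move; the robot and the scene stay as the last step left them, time stands still between calls to the robot, and variables do not carry over. Pictures are saved under pics/ and viewed, and the job is handed in when it is done.

```bash
mkdir -p pics; ls; python3 - <<'E'
from station import get_obs,camera
import cv2
o=get_obs();print({k:(v if not hasattr(v,'round') else v) for k,v in o.items()})
for n in("top","scene"):
    c=camera(n);cv2.imwrite(f"pics/{n}0.png",c["img"][:,:,::-1]);print(n,c["rvec"],c["tvec"],c["fx"])
E
```

```text
pics
{'time_s': 0.0, 'qpos': array([-1.39859096e+00,  3.00457777e-01,  1.52159753e+00,  3.52095917e-06,
        1.32072692e+00, -6.66289263e-02]), 'joint_vel': array([ 0.00025781, -0.00013575,  0.00064932, -0.00144823,  0.00178734,
        0.00077864]), 'tau': array([ 1.16898968e-04, -5.31804264e+01, -3.52738667e+01,  7.08943186e-02,
        2.44784314e-02, -5.78338904e-05]), 'ee_pos': array([ 0.1300486 , -0.53411857,  0.20488669]), 'eef_rot': array([-1.57198304e+00,  8.26045289e-05, -2.90275928e+00]), 'force': array([ 0.95445386, -0.29696198, -0.5951025 ]), 'moment': array([0.00352469, 0.0286225 , 0.00549332]), 'grip_width': 0.09426632846693779}
top [ 2.21162246 -2.15751452  0.04904627] [0.01268165 0.50983823 1.0623341 ] 378.13524812016766
scene [ 0.8673519  -2.23155434  1.4117037 ] [0.42038654 0.2092583  0.70631375] 375.3904229239631
```

View pics/top0.png

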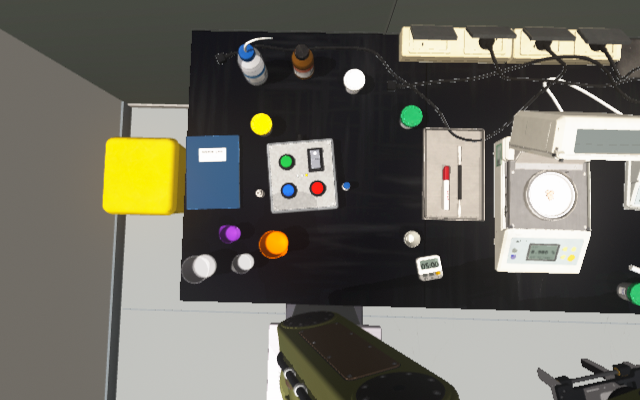

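View pics/scene0.png

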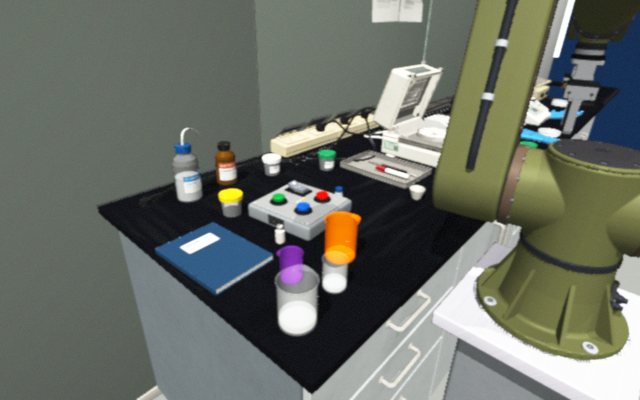

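The top image shows the box at about (303,175), with the green key at (287,162), rocker at (316,159), blue key at (288,190) and red key at (317,188). Look-alikes are the blue-capped vial (346,186), the green-lidded cups (411,116) and (630,292), and the yellow and green lids. I'll zoom in and measure.

```bash
cat > h.py <<'E'
import numpy as np,cv2
from station import *
def cloud(c):
    R,_=cv2.Rodrigues(np.array(c["rvec"],float));z=c["range_z"].astype(float)
    v,u=np.mgrid[:400,:640]
    P=np.stack([(u-c["cx"])/c["fx"]*z,(v-c["cy"])/c["fy"]*z,z],-1)
    W=(P-np.array(c["tvec"]).ravel())@R
    W[z<=0]=np.nan
    return W
E
python3 - <<'E'
from h import *
for n in("top","scene"):
    c=camera(n);W=cloud(c)
    for t in["control_box","rocker","blue_key","green_key","red_key","weight_100","vial_3","crucible_1","timer_1","sample_cup_2","sample_cup_3","beaker_3"]:
        for m in masks_of(t,n)[:4]:
            if m["conf"]<.3: continue
            p=W[m["mask"]];p=p[~np.isnan(p[:,0])]
            v,u=np.nonzero(m["mask"])
            print(n,t,round(m["conf"],2),(int(u.mean()),int(v.mean())),np.median(p,0).round(4),"z95",np.percentile(p[:,2],95).round(3) if len(p) else 0, len(p))
            if t=="control_box" and n=="top":
                q=p[(p[:,2]>.038)];r=cv2.minAreaRect((q[:,:2]*1000).astype(np.float32));print(r)
    if n=="top": cv2.imwrite("pics/crop0.png",cv2.resize(c["img"][125:225,250:370,::-1],None,fx=6,fy=6,interpolation=cv2.INTER_CUBIC)[:600])
E
```

```text
top control_box 0.82 (301, 176) [0.5653 0.0747 0.044 ] z95 0.047 3820
((569.5364990234375, 71.4891128540039), (198.61029052734375, 191.37237548828125), 5.729781150817871)
top rocker 0.57 (314, 159) [0.6141 0.0369 0.0605] z95 0.067 168
top blue_key 0.45 (410, 117) [ 0.7372 -0.2252  0.0575] z95 0.061 448
top green_key 0.44 (286, 161) [0.6047 0.1137 0.062 ] z95 0.066 115
top red_key 0.59 (317, 188) [0.5339 0.0287 0.0622] z95 0.065 106
top weight_100 0.58 (259, 193) [0.5176 0.1887 0.0354] z95 0.046 40
top vial_3 0.57 (345, 185) [ 0.5437 -0.0506  0.0466] z95 0.052 69
top crucible_1 0.68 (411, 239) [ 0.3995 -0.2422  0.0172] z95 0.033 206
top timer_1 0.6 (429, 267) [ 0.3212 -0.2895  0.0181] z95 0.021 557
top sample_cup_2 0.94 (261, 124) [0.7066 0.1867 0.0575] z95 0.06 392
top sample_cup_3 0.94 (261, 124) [0.7066 0.1867 0.0575] z95 0.06 392
top beaker_3 0.83 (229, 233) [0.4031 0.2753 0.0167] z95 0.061 345
top beaker_3 0.71 (273, 244) [0.3758 0.1471 0.0199] z95 0.091 684
top beaker_3 0.64 (242, 263) [0.3203 0.2342 0.0163] z95 0.065 388
scene control_box 0.73 (297, 212) [0.531  0.135  0.0445] 
[... 499 characters left out ...]
ucible_1 0.71 (416, 191) [ 0.4017 -0.2258  0.0242] z95 0.032 156
scene sample_cup_2 0.84 (326, 159) [ 0.7301 -0.2079  0.0431] z95 0.06 282
scene sample_cup_2 0.72 (230, 201) [0.6964 0.2024 0.048 ] z95 0.06 547
scene sample_cup_2 0.57 (321, 195) [0.5314 0.0405 0.0629] z95 0.065 66
scene sample_cup_3 0.84 (326, 159) [ 0.7301 -0.2079  0.0431] z95 0.06 282
scene sample_cup_3 0.72 (230, 201) [0.6964 0.2024 0.048 ] z95 0.06 547
scene sample_cup_3 0.57 (321, 195) [0.5314 0.0405 0.0629] z95 0.065 66
scene beaker_3 0.9 (334, 271) [0.3193 0.2418 0.0421] z95 0.064 982
scene beaker_3 0.83 (341, 232) [0.3728 0.1554 0.0688] z95 0.092 1315
scene beaker_3 0.8 (296, 299) [0.3023 0.3576 0.0609] z95 0.091 2575
```

View pics/crop0.png

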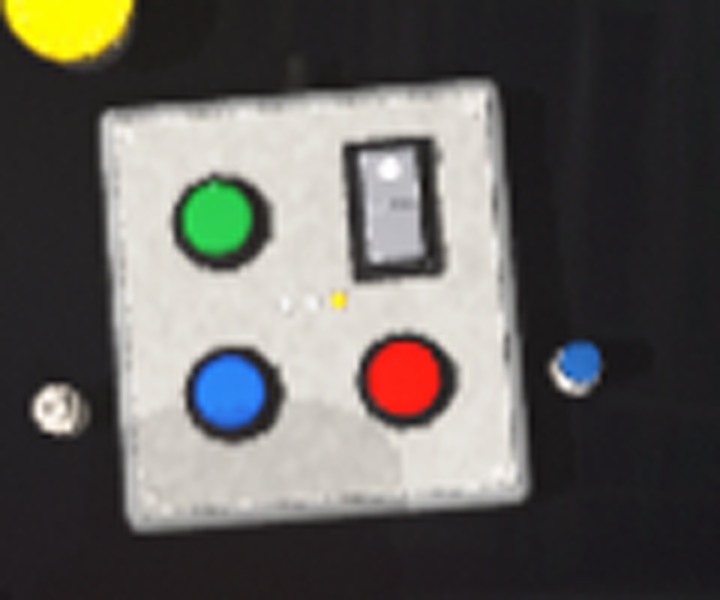

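The keys' positions agree with the box fit: centre (569.5, 71.5), yaw about 5.6°. Targets in mm are rocker_raised (631, 37), blue (526, 107.5) and green (605, 115). Red, to be avoided, is at (533, 28). I'll move out with the fingers closing.

```bash
python3 -m jog '170 234 0 0 0 0 1;170 234 0 0 0 0 1;170 234 0 0 0 0 1;170 234 0 0 0 0 1;170 234 0 0 0 0 1;170 234 0 0 0 -4 1;170 234 0 0 0 -8 1;170 234 0 0 0 -8 1;170 234 0 0 0 -8 1' 20
```

```text
time_s: 2.15
ee_pos: [0.301, -0.2993, 0.2058]
eef_rot: [-1.57, 0.0, -3.039]
force: [-0.3, -0.6, -0.0]
grip_width: 0.0374
```

```bash
python3 - <<'E'
from h import *
c=camera("top");W=cloud(c)
hsv=cv2.cvtColor(c["img"],cv2.COLOR_RGB2HSV)
for n,lo,hi in(("green",50,80),("blue",100,120),("red",0,6)):
    m=(hsv[...,0]>=lo)&(hsv[...,0]<=hi)&(hsv[...,1]>130)&(W[...,2]>.059)&(W[...,0]>.45)&(W[...,0]<.68)&(W[...,1]>-.03)&(W[...,1]<.17)
    p=W[m];print(n,len(p),p.mean(0).round(4),((p.min(0)+p.max(0))/2).round(4))
b=(W[...,2]>.041)&(W[...,2]<.049)&(W[...,0]>.44)&(W[...,0]<.7)&(W[...,1]>-.04)&(W[...,1]<.18)
print(cv2.minAreaRect((W[b][:,:2]*1000).astype(np.float32)))
r=(W[...,2]>.0535)&(W[...,0]>.57)&(W[...,0]<.68)&(W[...,1]>0)&(W[...,1]<.075)
print(cv2.minAreaRect((W[r][:,:2]*1000).astype(np.float32)),W[r][:,2].max())
o=get_obs();print(o["ee_pos"],o["eef_rot"],o["grip_width"],o["force"])
E
```

```text
green 98 [0.6051 0.1159 0.0625] [0.6051 0.1159 0.0638]
blue 96 [0.5256 0.1082 0.0619] [0.5254 0.108  0.0626]
red 104 [0.534  0.0286 0.0625] [0.5341 0.0276 0.0629]
((585.763916015625, 73.60340881347656), (230.01705932617188, 187.04017639160156), 6.066370487213135)
((615.6637573242188, 38.12165069580078), (54.17933654785156, 35.968074798583984), 1.4204365015029907) 0.07225926068338126
[ 0.30035942 -0.30025899  0.20566222] [-1.57024591e+00  1.92103599e-04 -3.03979518e+00] 0.03358250999944154 [-0.11636643  0.4581774  -0.27689677]
```

```bash
python3 -m jog '331 337 -60 0 0 0 1;331 337 -60 0 0 0 1;331 337 -60 0 0 0 1;331 337 -60 0 0 0 1;331 337 -60 0 0 0 1;331 337 -60 0 0 0 1;331 337 -60 0 0 0 1;331 337 -60 0 0 0 1;331 337 -60 0 0 0 1;331 337 -60 0 0 0 1'; python3 -m jog '0 0 0 0 0 0 1;0 0 0 0 0 0 1'
```

```text
time_s: 3.03
ee_pos: [0.5911, -0.0056, 0.1525]
eef_rot: [-1.57, -0.0, -3.041]
force: [0.7, -1.7, 0.7]
grip_width: 0.0003
time_s: 3.2
ee_pos: [0.5917, -0.006, 0.1509]
eef_rot: [-1.57, -0.002, -3.039]
force: [-1.0, -0.4, -0.3]
grip_width: 0.0003
```

```bash
python3 -m jog '39 43 -65 0 0 0 1;39 43 -65 0 0 0 1;39 43 -65 0 0 0 1;39 43 -65 0 0 0 1'; python3 - <<'E'
from h import *
for n in("scene","wrist"):
    cv2.imwrite(f"pics/{n}1.png",camera(n)["img"][:,:,::-1])
E
```

```text
time_s: 3.53
ee_pos: [0.6297, 0.0357, 0.0836]
eef_rot: [-1.571, -0.006, -3.04]
force: [-0.9, 0.1, 0.1]
grip_width: 0.0007
```

View pics/wrist1.png

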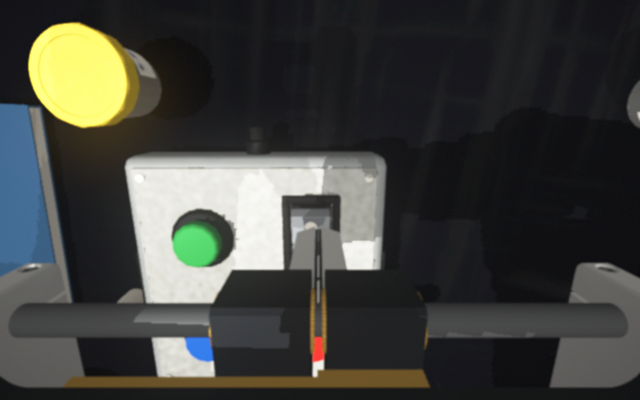

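View pics/scene1.png

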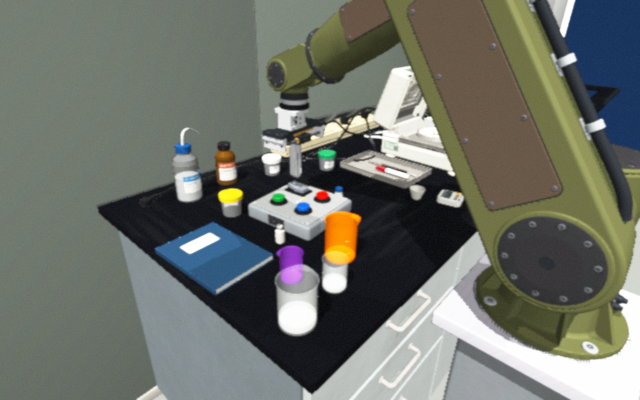

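The wrist picture shows the closed tips at (318,232) just above the rocker's white dot (311,225). Green is at (196,243) and well clear. I'll press down, moving 2 mm in y.

```bash
python3 -m jog '1 2 -12 0 0 0 1;1 2 -16 0 0 0 1;1 2 -19 0 0 0 1;1 2 -21 0 0 0 1;1 2 -23 0 0 0 1;1 2 -24 0 0 0 1;1 2 -25 0 0 0 1;1 2 -25 0 0 0 1'; python3 - <<'E'
from h import *
c=camera("wrist");cv2.imwrite("pics/wrist2.png",c["img"][:,:,::-1]);o=get_obs();print(o["ee_pos"],o["force"])
E
```

```text
time_s: 4.3
ee_pos: [0.6317, 0.0371, 0.0622]
eef_rot: [-1.57, -0.001, -3.041]
force: [0.2, -1.0, 1.4]
grip_width: 0.0003
[0.63169517 0.03716689 0.06217931] [ 1.05283188 -0.8352065   1.11316387]
```

View pics/wrist2.png

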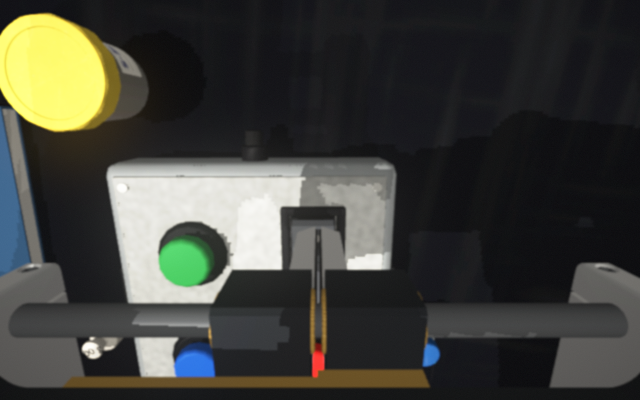

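The tips are on the rocker's raised half and the force is about 1–2 N. I'll keep pressing until it hits a hard stop.

```bash
python3 -m jog '0 0 -2 0 0 0 1;0 0 -4 0 0 0 1;0 0 -5 0 0 0 1;0 0 -6 0 0 0 1;0 0 -6 0 0 0 1;0 0 -6 0 0 0 1'; python3 -m jog '0 0 -4 0 0 0 1;0 0 -4 0 0 0 1;0 0 -4 0 0 0 1'
```

```text
time_s: 4.85
ee_pos: [0.6321, 0.0372, 0.0589]
eef_rot: [-1.57, 0.001, -3.04]
force: [-10.7, -1.5, 26.6]
grip_width: 0.0003
time_s: 5.1
ee_pos: [0.6323, 0.0372, 0.0587]
eef_rot: [-1.569, 0.002, -3.04]
force: [-18.5, -1.1, 38.5]
grip_width: 0.0009
```

The tips stopped hard at 58.7 mm, which matches the fully-on height of 59 mm. Next I'll lift, check, and move toward blue.

```bash
python3 -m jog '0 0 20 0 0 0 1;0 0 40 0 0 0 1;0 0 45 0 0 0 1;-53 36 45 0 0 0 1;-53 36 45 0 0 0 1;-106 71 45 0 0 0 1;-106 71 45 0 0 0 1;-106 71 45 0 0 0 1;-106 71 45 0 0 0 1'; python3 - <<'E'
from h import *
o=get_obs();print(o["ee_pos"],o["force"])
c=camera("wrist");cv2.imwrite("pics/wrist3.png",c["img"][:,:,::-1])
for n in("top","scene"):
    c=camera(n);W=cloud(c)
    if n=="scene":cv2.imwrite("pics/scene3.png",cv2.resize(c["img"][150:250,230:370,::-1],None,fx=5,fy=5))
    d=W[...,:2]-[.613,.036];s,t=np.sin(.099),np.cos(.099)
    a=d@[t,s];b=d@[-s,t]
    for x in range(-24,26,6):
        m=(abs(a*1000-x)<3)&(abs(b)<.010)&(W[...,2]>.05);print(n,x,m.sum(),np.median(W[m][:,2]).round(4) if m.any() else None)
E
```

```text
time_s: 5.85
ee_pos: [0.5258, 0.1087, 0.1033]
eef_rot: [-1.569, 0.001, -3.039]
force: [1.8, 0.1, -0.1]
grip_width: 0.0004
[0.52578073 0.10873107 0.1033378 ] [ 1.77882624  0.09065811 -0.08348885]
top -24 8 0.0681
top -18 16 0.066
top -12 16 0.0629
top -6 14 0.0615
top 0 15 0.0586
top 6 15 0.0593
top 12 15 0.0578
top 18 16 0.0587
top 24 11 0.0583
scene -24 3 0.0509
scene -18 2 0.0504
scene -12 1 0.0506
scene -6 0 None
scene 0 0 None
scene 6 3 0.0584
scene 12 6 0.0595
scene 18 6 0.06
scene 24 5 0.0594
```

View pics/wrist3.png

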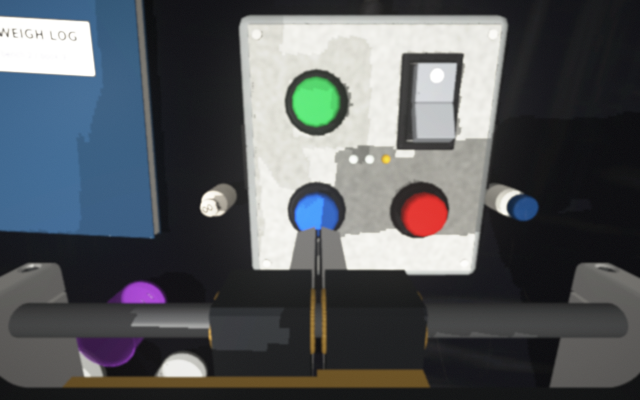

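View pics/scene3.png

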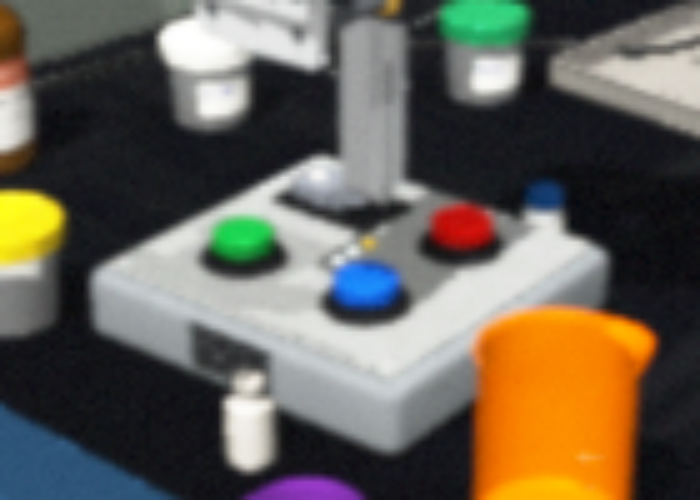

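The rocker is on: its back half is level at 59 mm and its front is raised to 68 mm. The tips are over the blue key at (316,212) in the wrist picture. Now I'll press blue.

```bash
python3 -m jog '0 0 -20 0 0 0 1;0 0 -35 0 0 0 1;0 0 -39 0 0 0 1;0 0 -42 0 0 0 1;0 0 -45 0 0 0 1;0 0 -47 0 0 0 1;0 0 -49 0 0 0 1;0 0 -50 0 0 0 1;0 0 -50 0 0 0 1'
```

```text
time_s: 6.75
ee_pos: [0.5277, 0.1075, 0.056]
eef_rot: [-1.569, 0.004, -3.041]
force: [-11.2, -4.5, 27.4]
grip_width: 0.0003
```

```bash
python3 -m jog '0 0 0 0 0 0 1;-1 0 20 0 0 0 1;-1 0 40 0 0 0 1;-1 0 40 0 0 0 1;40 4 40 0 0 0 1;77 8 40 0 0 0 1;77 8 40 0 0 0 1;77 8 40 0 0 0 1;77 8 40 0 0 0 1'; python3 - <<'E'
from h import *
o=get_obs();print(o["ee_pos"],o["force"])
c=camera("wrist");cv2.imwrite("pics/wrist4.png",c["img"][:,:,::-1])
for n in("top","scene"):
    c=camera(n);W=cloud(c);hsv=cv2.cvtColor(c["img"],cv2.COLOR_RGB2HSV)
    for nm,x,y in(("blue",.5255,.108),("red",.534,.028),("green",.605,.116)):
        m=(np.hypot(W[...,0]-x,W[...,1]-y)<.013)&(W[...,2]<.075)&(W[...,2]>.05);print(n,nm,m.sum(),np.median(W[m][:,2]).round(4) if m.any() else None)
E
```

```text
time_s: 7.5
ee_pos: [0.6041, 0.1155, 0.0952]
eef_rot: [-1.569, 0.003, -3.041]
force: [0.2, -0.3, 0.6]
grip_width: 0.0005
[0.60410747 0.11549077 0.09522728] [ 0.22577286 -0.33305494  0.62441975]
top blue 0 None
top red 71 0.0627
top green 0 None
scene blue 42 0.0564
scene red 40 0.0637
scene green 44 0.0633
```

View pics/wrist4.png

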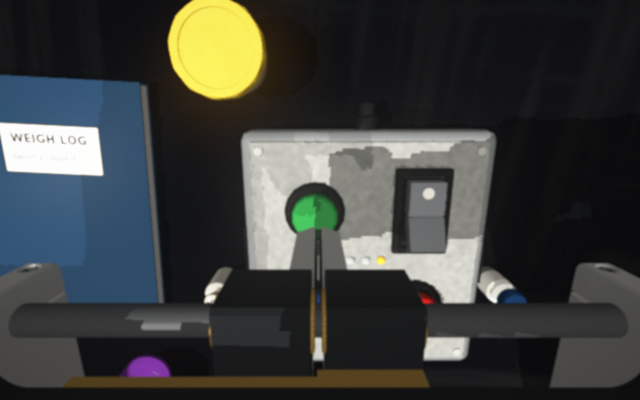

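The blue key stays down at 56.4 mm, and red and green are still up at 63 mm. The tips are above the green key at (315,213), so I'll press and hold it.

```bash
python3 -m jog '0 0 -20 0 0 0 1;0 0 -28 0 0 0 1;0 0 -31 0 0 0 1;0 0 -34 0 0 0 1;0 0 -37 0 0 0 1;0 0 -39 0 0 0 1;0 0 -41 0 0 0 1;0 0 -42 0 0 0 1;0 0 -42 0 0 0 1;0 0 -42 0 0 0 1'
```

```text
time_s: 8.48
ee_pos: [0.6043, 0.1156, 0.056]
eef_rot: [-1.569, 0.005, -3.041]
force: [-9.9, -1.8, 17.0]
grip_width: 0.0005
```

```bash
python3 -m jog '0 0 -3 0 0 0 1;0 0 -3 0 0 0 1;0 0 -3 0 0 0 1;0 0 -3 0 0 0 1;0 0 -3 0 0 0 1;0 0 -3 0 0 0 1'; python3 - <<'E'
from h import *
for n in("scene","top"):
    c=camera(n);W=cloud(c)
    for t in["rocker","weight_100","vial_3","sample_cup_2"]:
        for m in masks_of(t,n)[:2]:
            if m["conf"]<.3: continue
            p=W[m["mask"]];print(n,t,round(m["conf"],2),np.nanmedian(p,0).round(4))
    for nm,x,y in(("blue",.5255,.108),("red",.534,.028),("rockerback",.631,.037)):
        m=(np.hypot(W[...,0]-x,W[...,1]-y)<.010)&(W[...,2]<.075)&(W[...,2]>.05);print(n,nm,m.sum(),np.median(W[m][:,2]).round(4) if m.any() else None)
    cv2.imwrite(f"pics/{n}5.png",c["img"][:,:,::-1])
o=get_obs();print(o["ee_pos"],o["force"],o["time_s"])
E
```

```text
time_s: 8.98
ee_pos: [0.6045, 0.1156, 0.0558]
eef_rot: [-1.569, 0.006, -3.041]
force: [-15.5, -2.2, 27.2]
grip_width: 0.0003
scene weight_100 0.54 [0.6126 0.049  0.0604]
scene weight_100 0.47 [0.515  0.2013 0.0226]
scene sample_cup_2 0.88 [ 0.7305 -0.2073  0.0418]
scene sample_cup_2 0.76 [0.6963 0.2029 0.0482]
scene blue 24 0.0567
scene red 22 0.0636
scene rockerback 16 0.0599
top sample_cup_2 0.92 [ 0.7375 -0.2252  0.058 ]
top sample_cup_2 0.58 [0.7169 0.1897 0.0577]
top blue 0 None
top red 42 0.0625
top rockerback 0 None
[0.60446453 0.11558915 0.05579442] [-15.41953561  -2.57105665  27.13145373] 9.4833
```

View pics/scene5.png

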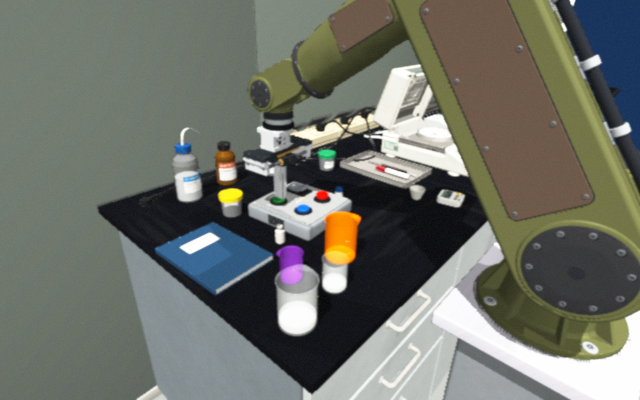

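The fingers are on the green key at (280,195), pressing steadily with 27 N against its stop. Everything else is in place, so I'm handing in.

```bash
python3 -c "
from station import *
print(hand_in());o=get_obs();print(o['ee_pos'],o['force'])"
```

```text
the job is handed in; nothing more can be done
None
the job is handed in; nothing more can be done
```

The drying run is started and handed in at about 9.5 s. With the closed fingertips I tipped the rocker to on, pressed the blue key fully down, then pressed the green key fully down, and I am still holding it. No verdict was reported.

**Last checks:**
- **Rocker:** its back half is level at about 59–60 mm, so it is on.
- **Blue key:** it stays down at about 56.5 mm.
- **Green key:** the fingertips are at 55.8 mm, against the stop, pressing with about 27 N. The camera cannot see the green key under the fingers, so this rests on the tip height and force.
- **Red key:** still up at about 63 mm.
- **Loose things:** none looked displaced in the last scene picture. In that picture the weight and one sample cup measured within 1 mm of before. The other cup also agreed from the top camera.

**Disagreements and gaps:**
- The network gave a false "weight_100" on the rocker, ranked above the real one.
- The last top view had the blue key and rocker hidden by the arm, and gave a yellow-lid cup reading about 10 mm off. The arm partly hid that cup, and the scene camera showed it unmoved.
- The last check did not detect the vial. I did not re-measure the crucible, timer or beaker at the end, only looked at them in the picture.

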